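Nest the terminal blocks by size

TASK

Pick out the four black terminal blocks and set each one, upright and lengthways, down on the floor of the foam nest whose pocket was cut for its length: the shortest block in the shortest pocket, the next in the next, up to the longest block in the longest pocket. Leave the two ring coils that lie among them where they are.

Things in the scene. Friction and masses are not known exactly. Their poses are not given: they have to be found in the camera images.
- block2: Loose two-way terminal block: a black plastic bar 26 mm long (its x), 20 mm wide (its y), 26 mm high, 24 g or so, standing upright on the table with a single row of two steel screw heads on top and brass wire clamps along both long sides. Origin: centre of its underside, z up. Either way round is the same.
- block4: Loose four-way terminal block: a black plastic bar 46 mm long (its x), 20 mm wide (its y), 26 mm high, 48 g or so, standing upright on the table with a single row of four steel screw heads on top and brass wire clamps along both long sides. Origin: centre of its underside, z up. Either way round is the same.
- block6: Loose six-way terminal block: a black plastic bar 66 mm long (its x), 20 mm wide (its y), 26 mm high, 72 g or so, standing upright on the table with a single row of six steel screw heads on top and brass wire clamps along both long sides. Origin: centre of its underside, z up. Either way round is the same.
- block8: Loose eight-way terminal block: a black plastic bar 86 mm long (its x), 20 mm wide (its y), 26 mm high, 96 g or so, standing upright on the table with a single row of eight steel screw heads on top and brass wire clamps along both long sides. Origin: centre of its underside, z up. Either way round is the same.
- nest2: Fixed pink foam nest for the two-way block: a flat slab 124 x 58 x 14 mm (x, y, z) with a central open-topped pocket 42 mm long (its x), 36 mm wide (its y), 8 mm deep, with a darker floor. The four nests differ only in the pocket's length (42, 62, 82, 102 mm). Origin: centre of its underside, below the pocket's centre; pocket floor at z = 6 mm, rim at 14 mm; z up.
- nest4: Fixed pink foam nest for the four-way block: a flat slab 124 x 58 x 14 mm (x, y, z) with a central open-topped pocket 62 mm long (its x), 36 mm wide (its y), 8 mm deep, with a darker floor. The four nests differ only in the pocket's length (42, 62, 82, 102 mm). Origin: centre of its underside, below the pocket's centre; pocket floor at z = 6 mm, rim at 14 mm; z up.
- nest6: Fixed pink foam nest for the six-way block: a flat slab 124 x 58 x 14 mm (x, y, z) with a central open-topped pocket 82 mm long (its x), 36 mm wide (its y), 8 mm deep, with a darker floor. The four nests differ only in the pocket's length (42, 62, 82, 102 mm). Origin: centre of its underside, below the pocket's centre; pocket floor at z = 6 mm, rim at 14 mm; z up.
- nest8: Fixed pink foam nest for the eight-way block: a flat slab 124 x 58 x 14 mm (x, y, z) with a central open-topped pocket 102 mm long (its x), 36 mm wide (its y), 8 mm deep, with a darker floor. The four nests differ only in the pocket's length (42, 62, 82, 102 mm). Origin: centre of its underside, below the pocket's centre; pocket floor at z = 6 mm, rim at 14 mm; z up.
- coil_a: Loose ring coil lying flat among the blocks: a black ring wound with copper wire, about 42 mm outside, 18 mm hole, 16 mm high, 60 g. Not part of the job; to be left where it lies. Origin: centre of its underside.
- coil_b: Loose ring coil lying flat among the blocks: a black ring wound with copper wire, about 42 mm outside, 18 mm hole, 16 mm high, 60 g. Not part of the job; to be left where it lies. Origin: centre of its underside.
Not all that is in view belongs to the job. What is shaped like the block2 but blue or green is not meant.

How it is judged:
By the outcome, as a careful person would: the job done as asked, in the order asked, and still so for the second after the job is handed in, with the robot touching nothing.
It also fails if it takes over 96 s, if anything falls off the work surface, if the arm or the gripper's body presses on something with over 40 N, if the wrist force passes 120 N, or if a joint passes its speed limit or range.

ROBOT

A 6-joint arm with a two-finger parallel gripper is mounted at the origin on the work surface. World frame = base frame: x ahead of the robot, y to its left, z up, the work surface at z = 0. Lengths are in mm, angles in degrees, forces in N, time in s.
With the tool pointing down it reaches from about 275 to 750 mm from the base axis. Payload 10.2 kg.
Tool frame: the origin (TCP) lies at the very end of the fingers, on their centre line; the grasp point (between the pads) lies arm.grasp_offset behind it (arm.grasp_offset is the distance from the TCP to the grasp point, in mm); z points along the fingers, y is the direction in which the jaws open and shut (so a half turn about z gives the same grasp; the last joint's range is limited). The gripper opens to 88 mm and grips with 3 to 60 N. Pads are 18 mm wide; open, the fingers measure 123 mm over their backs; the gripper's body (75 mm by 187 mm) begins 45 mm behind the grasp point.
Start: joints at [63.976, 17.928, 85.812, -0, 76.261, -12.8], TCP at [120.11, 511.082, 238.72] pointing down, gripper open.
Joint ranges: [-168.41, 168.41], [-55.51, 124.54], [10.69, 146.95], [-70.63, 250.63], [1, 178], [-165.06, 165.06]. Speed limits (degrees/s): [136.94, 136.94, 172.46, 180, 180, 180].

INTERFACE

Orientations are given as [roll, pitch, yaw] about the fixed x, y, z axes, in that order (R = Rz(yaw) Ry(pitch) Rx(roll)).
In Python, from plant import arm gives the robot as it stands. The module is installed in compiled form; this text tells all that it offers.
- The arm moves only by the tool drive_tool, never from a script. Its argument "motion" is a list of rows, each a list of 5 numbers: the shift along the tool's x, y, z in m, then the turn about the tool's z in rad, then the gripper command: -1 is fully open, 1 is shut, values between are in proportion. A call has 1 to 12 rows; each row is the pose to reach, as a shift and turn from the pose measured when the call began, along the tool's axes at that moment; what a row does not reach only later rows make up. A row lasts 1/10 s, in which the tool goes at most 50 mm and 8.59 degrees, less where a joint would pass 70% of its speed; a pose out of reach is approached as far as the arm can. A call with a gripper value outside its range is refused whole. The fingers move at their own pace and stop on an object; "squeeze" is the grip in N (left out, the last holds). Time passes only in rows, so rows that repeat a pose let the fingers close. It gives the time, the measured TCP pose, the force and the opening at its end, in the units of the state.
- arm.get_state(): the state, without advancing time (a new reading comes with each control period).
- arm.get_image(name): name is "scene" or "top" or "wrist"; returns a dict with "color" (480x640x3 uint8, red, green, blue), "depth" (480x640 float32, mm along the optical axis (not along the pixel's ray), 0 where there is no reading), "fx", "fy", "cx", "cy" (pixels), "pose" (4x4, takes a point from camera to world coordinates); the wrist camera has in their place "hand_eye" (4x4, takes a point from camera to tool coordinates, whose origin is the TCP and whose axes are the flange's). Camera axes: x right, y down, z forward; pixel columns grow to the right and rows downward; lengths in mm; the calibration is good to about 2 mm. A picture is of the moment at which its call begins: read the wrist's pose just before it.
- arm.finish_job(): hands the job in, once; it reports no verdict.
The state is a dict: "t": time; "qpos": joint angles; "qd": joint speeds; "effort": joint torques, N m; "tool_pos": TCP position; "tcp_rot": TCP orientation; "ft_force": force on the tool from outside, world axes, zero at the start; "wrist_torque": the same for the moment, N m; "grip_width": opening from 0.0 (shut) to 1.0 (fully open).
Only numpy, scipy, OpenCV 4.12 (cv2) and the standard library are available. Lean on these libraries where they do the work, as an engineer would, in place of code of your own. Each camera call takes 0.05 s, during which the arm holds its last target.

## Working session

There is one attempt and no reset: what is moved stays moved. The work goes in short steps, Python scripts to look and compute and a tool call to move; the robot and the scene stay as the last step left them, time stands still between calls to the robot, and variables do not carry over. Pictures are saved under pics/ and viewed, and the job is handed in when it is done.

Besides the shell and the picture viewer there is one more tool, called after ">>>" as name(argument=value, ...), one argument or row to a line, values as JSON. drive_tool: Moves the arm, as the interface text tells. Its arguments: {"type":"object","properties":{"motion":{"type":"array","items":{"type":"array","items":{"type":"number"}}},"squeeze":{"type":"number"}},"required":["motion"]}

```bash
mkdir -p pics
python3 - <<'E'
from plant import arm
import cv2, numpy as np
print(arm.get_state()); print(arm.grasp_offset)
for n in ("scene","top","wrist"):
    d=arm.get_image(n)
    cv2.imwrite(f"pics/{n}0.png",d["color"][:,:,::-1]); np.savez(f"{n}0.npz",**d)
    print(n,d["fx"],d["fy"],d["cx"],d["cy"],np.round(d.get("pose",d.get("hand_eye")),3).tolist(), np.median(d["depth"]))
E
```

```text
{'t': 0.0, 'qpos': array([ 6.39757443e+01,  1.79577363e+01,  8.58543682e+01,  5.99811559e-04,
        7.62617283e+01, -1.28008536e+01]), 'qd': array([0.07970608, 0.06106027, 0.0230687 , 0.03829678, 0.02340063,
       0.0439667 ]), 'effort': array([ 5.60853769e-04, -4.02209973e+01, -2.52275366e+01,  6.95352210e-02,
        3.52819136e-02, -1.31959832e-04]), 'tool_pos': array([119.99668291, 510.84154184, 238.17397043]), 'tcp_rot': array([-1.79928131e+02, -1.69266159e-02,  1.66776444e+02]), 'ft_force': array([-0.61103016, -0.48480015,  0.18211885]), 'wrist_torque': array([-0.01326437,  0.03598618, -0.02196742]), 'grip_width': 0.9991979392457152}
18.700000000000003
scene 537.0670245730569 537.0670245730569 323.1325580948037 237.5874034372633 [[0.763, 0.484, -0.429, 894.225], [0.646, -0.58, 0.496, -459.387], [-0.009, -0.655, -0.755, 733.026], [0.0, 0.0, 0.0, 1.0]] 960.98346
top 603.5066532364842 603.5066532364842 316.84082742732664 237.03831257871124 [[-0.012, -0.995, 0.099, 384.519], [-1.0, 0.012, -0.004, 13.592], [0.003, -0.099, -0.995, 1324.71], [0.0, 0.0, 0.0, 1.0]] 1325.8232
wrist 419.24296116633354 419.24296116633354 322.7346830855611 227.99561838061297 [[0.0, -0.96, -0.279, 71.817], [1.0, 0.0, 0.001, 1.061], [-0.001, -0.279, 0.96, -145.414], [0.0, 0.0, 0.0, 1.0]] 357.1881
```

View pics/top0.png

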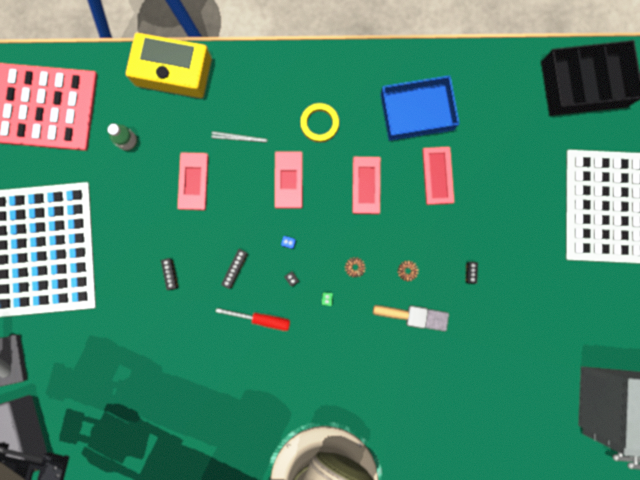

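View pics/scene0.png

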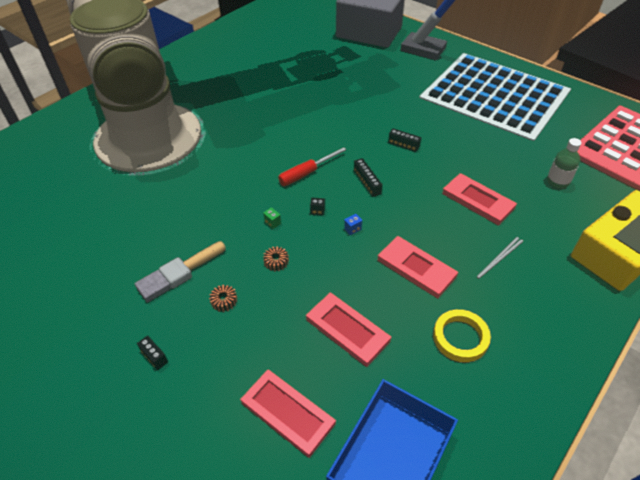

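View pics/wrist0.png

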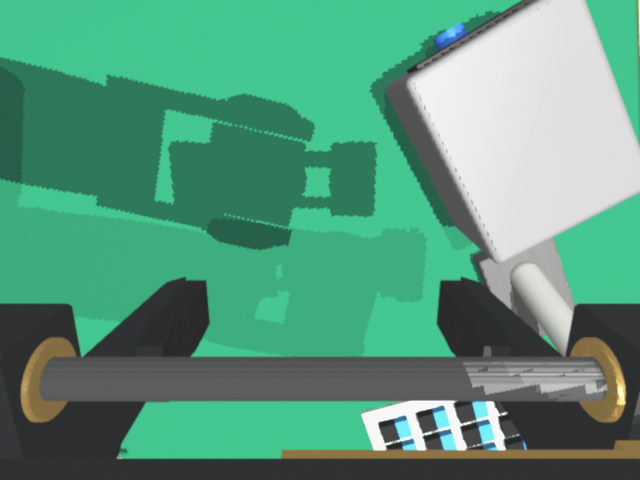

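The top view shows the black blocks at about (169,274), (235,268), (292,279) and (472,272). The blue (288,242) and green (327,298) blocks are decoys, and the coils are at (355,267) and (408,270). The pink nests are at (193,181), (288,180), (367,185) and (439,175). I'll measure them next.

```bash
cat > h.py <<'E'
import numpy as np, cv2
def cast(d,uv,z,pose=None):
    P=d["pose"] if pose is None else pose
    uv=np.atleast_2d(np.asarray(uv,float))
    r=np.c_[(uv[:,0]-d["cx"])/d["fx"],(uv[:,1]-d["cy"])/d["fy"],np.ones(len(uv))]@P[:3,:3].T
    o=P[:3,3]; s=(z-o[2])/r[:,2]
    return o+s[:,None]*r
def rect(p):  # centre,long,short,yaw of long axis
    (c,(w,h),a)=cv2.minAreaRect(np.asarray(p[:,:2],np.float32))
    if w<h: w,h,a=h,w,a+90
    return np.round([c[0],c[1],w,h,(a+90)%180-90],1)
E
python3 - <<'E'
from h import *
for n in ("top","scene"):
    d=np.load(f"{n}0.npz"); im=d["color"]; hsv=cv2.cvtColor(im,cv2.COLOR_RGB2HSV)
    h,s,v=[hsv[...,i].astype(int) for i in range(3)]
    pink=(((h<8)|(h>168))&(s>90)&(v>130)).astype(np.uint8)
    cs,hi=cv2.findContours(pink,cv2.RETR_CCOMP,cv2.CHAIN_APPROX_NONE)
    for c in cs:
        A=cv2.contourArea(c)
        if 500<A<9000:
            r=rect(cast(d,c[:,0],14)); 
            # floor: darker inside
            m=np.zeros_like(pink);cv2.drawContours(m,[c],-1,1,-1)
            m=cv2.erode(m,np.ones((5,5)));g=im[...,1].astype(int)
            vv=g[m>0]; t,_=cv2.threshold(vv.astype(np.uint8),0,255,cv2.THRESH_OTSU)
            f=((m>0)&(g<=t)).astype(np.uint8)
            f=max(cv2.findContours(f,cv2.RETR_EXTERNAL,cv2.CHAIN_APPROX_NONE)[0],key=cv2.contourArea)
            print(n,"pink",c[:,0].mean(0).round(),r,"floor",rect(cast(d,f[:,0],10)))
    # dark
    dk=((v<75)&~((h>60)&(h<95)&(s>150))).astype(np.uint8); dk=cv2.morphologyEx(dk,cv2.MORPH_CLOSE,np.ones((5,5)))
    for c in cv2.findContours(dk,cv2.RETR_EXTERNAL,cv2.CHAIN_APPROX_NONE)[0]:
        A=cv2.contourArea(c)
        if 40<A<1500: print(n,"dark",c[:,0].mean(0).round(),A,rect(cast(d,c[:,0],26 if n=='top' else 13)))
for n,(x,y,w,hh) in {"top":(150,140,340,170)}.items():
    im=cv2.imread(f"pics/{n}0.png")[y:y+hh,x:x+w]; cv2.imwrite("pics/c1.png",cv2.resize(im,None,fx=2.35,fy=2.35,interpolation=cv2.INTER_CUBIC))
E
```

```text
top pink [192. 180.] [6.448e+02 2.819e+02 6.760e+01 3.970e+01 4.000e-01] floor [651.8 293.6  61.5  25.1 -29.7]
top pink [366. 185.] [ 629.5 -100.1  125.6   59.3   -1.3] floor [ 632.3 -101.6   80.9   35.5   -1.1]
top pink [288. 180.] [ 6.437e+02  7.060e+01  1.231e+02  5.750e+01 -5.000e-01] floor [ 6.465e+02  7.070e+01  4.270e+01  3.540e+01 -5.000e-01]
top pink [288. 179.] [ 6.448e+02  7.040e+01  1.210e+02  5.740e+01 -3.000e-01] floor [ 6.465e+02  7.070e+01  4.270e+01  3.540e+01 -5.000e-01]
top pink [438. 175.] [ 649.4 -260.1  126.7   61.     2.1] floor [ 651.4 -262.1  102.    35.7    2.3]
top pink [ 43. 107.] [815.7 615.8 216.8 182.   84.3] floor [817.1 619.8 211.7 172.7  84.3]
top dark [344. 464.] 498.5 [ 39.2 -44.8 127.   31.1  66.5]
top dark [ 14. 353.] 403.5 [264.5 658.4  99.4  50.4  11.3]
top dark [  4. 303.] 51.5 [379.6 678.5  17.1  15.2 -87.8]
top dark [ 44. 299.] 40.5 [386.7 594.5  14.9  14.8 -88.1]
top dark [  4. 289.] 51.5 [411.2 679.8  17.1  15.4 -87.8]
top dark [ 24. 287.] 44.5 [414.8 638.2  15.2  15.    2. ]
top dark [ 62. 283.] 43.5 [420.7 555.   15.2  15.    1.7]
top da
[... 3068 characters left out ...]
1.2 -75.2]
scene dark [521. 113.] 44.0 [585.3 571.   23.9  21.6 -75.3]
scene dark [548. 100.] 170.5 [608.1 655.8 107.9  22.2 -85.1]
scene dark [  6. 106.] 279.0 [-332.8 -147.6  167.9   24.9  -14.9]
scene dark [535.  95.] 163.0 [578.5 653.5 107.8  23.1 -84.9]
scene dark [508.  86.] 144.5 [514.4 648.5 107.2  22.5 -86.1]
scene dark [16. 68.] 777.5 [-458.1  -49.5  432.    60.   -24.5]
scene dark [116.  27.] 96.0 [-437.5  232.9  193.3   56.5   64.8]
scene dark [430.  35.] 632.5 [226.9 779.8 331.2 108.7 -72.1]
scene dark [428.   2.] 73.0 [143.  878.4  68.5  36.4  39.2]
scene dark [231.   6.] 268.5 [-258.6  498.6  118.   101.4  -50.8]
scene dark [44. 48.] 1155.0 [-517.2   57.5  568.3   33.8  -20.5]
```

View pics/c1.png

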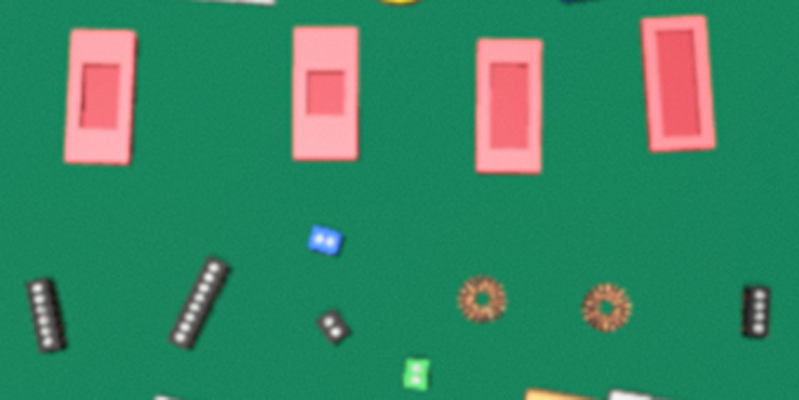

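Pocket lengths in both views agree. From left to right the nests are nest4 (~62), nest2 (~42), nest6 (~82) and nest8 (~102). For the block poses I'll use the screw heads (z≈26), which give exact counts.

Run:
```python
from h import *
roi={"top":{"b2":(282,270,302,290),"b4":(462,258,482,288),"b6":(158,255,182,294),"b8":(220,246,250,292)},
"scene":{"b2":(305,192,330,218),"b4":(132,330,172,370),"b6":(384,124,425,154),"b8":(350,154,385,198)}}
for n in roi:
  d=np.load(f"{n}0.npz"); im=d["color"].astype(float)
  for k,(a,b,c,e) in roi[n].items():
    p=im[b:e,a:c]; g=p.min(2); gr=p[...,1]-(p[...,0]+p[...,2])/2
    w=np.where((gr<25),np.clip(g-95,0,None),0)
    ys,xs=np.nonzero(w>0); ww=w[ys,xs]
    P=cast(d,np.c_[xs+a,ys+b],27)[:,:2]; m=(P*ww[:,None]).sum(0)/ww.sum()
    C=np.cov(P.T,aweights=ww); l,V=np.linalg.eigh(C); v=V[:,1]; t=(P-m)@v
    # body: non green mask
    nb=(gr<12).astype(np.uint8)
    cs=max(cv2.findContours(nb,cv2.RETR_EXTERNAL,cv2.CHAIN_APPROX_NONE)[0],key=cv2.contourArea)[:,0]+[a,b]
    print(n,k,"screws",m.round(1),"yaw",round((np.degrees(np.arctan2(v[1],v[0]))+90)%180-90,1),"span",round(np.ptp(t),1),"body",rect(cast(d,cs,26 if n=="top" else 13)))
```

```text
top b2 screws [424.7  65.2] yaw 33.8 span 21.5 body [424.8  64.2  25.   18.2  35.1]
top b4 screws [ 433.8 -325.4] yaw -4.2 span 38.9 body [ 434.3 -323.1   43.7   21.2   -5.7]
top b6 screws [439.7 330.1] yaw 11.7 span 60.1 body [438.8 326.6  64.8  22.2  11.9]
top b8 screws [448.9 188.8] yaw -25.8 span 81.3 body [447.9 186.6  82.4  20.3 -26.6]
scene b2 screws [426.5  65.2] yaw 33.9 span 15.3 body [427.   64.6  39.2  22.6 -49.7]
scene b4 screws [ 436.4 -325.5] yaw -4.3 span 37.3 body [ 435.2 -325.5   57.5   21.    -4.3]
scene b6 screws [435.1 328.8] yaw 11.4 span 55.0 body [439.3 330.7  70.5  45.4  11.2]
scene b8 screws [454.3 187. ] yaw -26.1 span 76.1 body [448.8 189.8 104.1  29.3 -25.8]
```

```bash
cat > go.py <<'E'
import sys, numpy as np
from plant import arm
from scipy.spatial.transform import Rotation as R
s=arm.get_state(); p=s["tool_pos"]; r=s["tcp_rot"]; M=R.from_euler("xyz",r,degrees=True).as_matrix()
print("t",round(s["t"],2),p.round(1),r.round(2),"grip",round(s["grip_width"]*88,1),"F",s["ft_force"].round(1))
a=list(map(float,sys.argv[1:]))
for i in range(0,len(a),4):
    d=M.T@(np.array(a[i:i+3])-p)/1000; t=(r[2]-a[i+3]+180)%360-180
    print(a[i:i+4],"->",d.round(4),round(np.radians(t),4),"rows",max(np.linalg.norm(d)/.05,abs(t)/8.59).round(1))
E
python3 go.py 425.5 65.2 120 213.8 425.5 65.2 45 213.8
```

```text
t 0.15 [120.  510.9 238.3] [-1.7995e+02 -1.0000e-02  1.6678e+02] grip 88.0 F [0.1 0.5 0.3]
[425.5, 65.2, 120.0, 213.8] -> [-0.3993 -0.3639  0.1186] -0.8207 rows 11.1
[425.5, 65.2, 45.0, 213.8] -> [-0.3994 -0.3638  0.1936] -0.8207 rows 11.5
```

>>> drive_tool(
  motion=[
    [-0.399,-0.364,0.118,-0.82,0],
    [-0.399,-0.364,0.118,-0.82,0],
    [-0.399,-0.364,0.118,-0.82,0],
    [-0.399,-0.364,0.118,-0.82,0],
    [-0.399,-0.364,0.118,-0.82,0],
    [-0.399,-0.364,0.118,-0.82,0],
    [-0.399,-0.364,0.118,-0.82,0],
    [-0.399,-0.364,0.118,-0.82,0],
    [-0.399,-0.364,0.118,-0.82,0],
    [-0.399,-0.364,0.118,-0.82,0],
    [-0.399,-0.364,0.118,-0.82,0],
    [-0.399,-0.364,0.118,-0.82,0],
  ],
  squeeze=15,
)

```text
t: 1.35
tool_pos: [426.0, 63.0, 120.1]
tcp_rot: [-180.0, -0.0, -146.3]
ft_force: [0.7, 1.6, 0.5]
grip_width: 0.503
```

```bash
python3 go.py 425.5 65.2 120 213.8 425.5 65.2 11 213.8
python3 - <<'E'
from plant import arm
import cv2
cv2.imwrite("pics/w1.png",arm.get_image("wrist")["color"][:,:,::-1])
E
```

```text
t 1.35 [426.   63.  120.1] [-1.7997e+02 -4.0000e-02 -1.4629e+02] grip 44.2 F [0.7 1.6 0.5]
[425.5, 65.2, 120.0, 213.8] -> [-0.0008  0.002   0.0001] -0.0015 rows 0.0
[425.5, 65.2, 11.0, 213.8] -> [-0.0009  0.0021  0.1091] -0.0015 rows 2.2
```

View pics/w1.png

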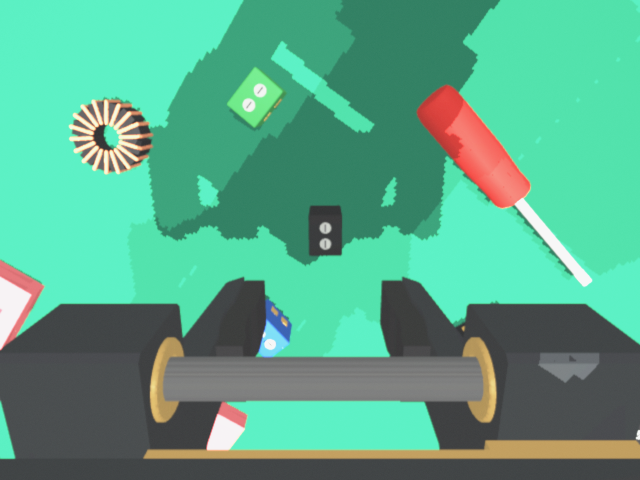

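The wrist view shows the black two-screw block at (325,232), aligned with the jaws, with the blue decoy at (275,330) and the green one at (257,98). I'll check the wrist measurement.

```bash
cat >> h.py <<'E'
def wpose(s,he):
    from scipy.spatial.transform import Rotation as R
    T=np.eye(4);T[:3,:3]=R.from_euler("xyz",s["tcp_rot"],degrees=True).as_matrix();T[:3,3]=s["tool_pos"]
    return T@he
E
python3 - <<'E'
from h import *
from plant import arm
s=arm.get_state(); d=dict(np.load("wrist0.npz"))
print(cast(d,[[325,227.5],[325,244],[325,236]],26.5,wpose(s,d["hand_eye"])))
E
```

```text
[[424.82047218  59.29944821  26.5       ]
 [433.36512248  64.98663721  26.5       ]
 [429.19781592  62.21294149  26.5       ]]
```

```bash
python3 go.py 427.5 63.5 11 213.8
```

```text
t 1.4 [428.7  59.  119.1] [-1.7988e+02 -5.0000e-02 -1.4645e+02] grip 44.0 F [-0.3 -2.3 -1.1]
[427.5, 63.5, 11.0, 213.8] -> [-0.0016  0.0047  0.1081] -0.0044 rows 2.2
```

The state I used came after the picture, and the arm was still settling. Correcting for that, the wrist gives (426.5,66.2), which agrees with the top view. I'll use (426,65.5).

```bash
python3 go.py 426 65.5 11 213.8
```

```text
t 1.4 [428.7  59.  119.1] [-1.7988e+02 -5.0000e-02 -1.4645e+02] grip 44.0 F [-0.3 -2.3 -1.1]
[426.0, 65.5, 11.0, 213.8] -> [-0.0014  0.0072  0.1081] -0.0044 rows 2.2
```

>>> drive_tool(
  motion=[
    [-0.0014,0.0072,0.03,0,0],
    [-0.0014,0.0072,0.05,0,0],
    [-0.0014,0.0072,0.07,0,0],
    [-0.0014,0.0072,0.08,0,0],
    [-0.0014,0.0072,0.08,0,0],
  ],
)

```text
t: 1.9
tool_pos: [425.4, 65.7, 38.3]
tcp_rot: [-180.0, -0.2, -146.5]
ft_force: [0.2, -0.3, -0.5]
grip_width: 0.499
```

```bash
python3 go.py 426 65.5 11 213.8
```

```text
t 1.9 [425.4  65.7  38.3] [-1.7996e+02 -1.5000e-01 -1.4645e+02] grip 43.9 F [ 0.2 -0.3 -0.5]
[426.0, 65.5, 11.0, 213.8] -> [-0.0005 -0.0005  0.0273] -0.0044 rows 0.5
```

>>> drive_tool(
  motion=[
    [-0.0005,-0.0005,0.014,-0.004,0],
    [-0.0005,-0.0005,0.022,-0.004,0],
    [-0.0005,-0.0005,0.027,-0.004,0],
    [-0.0005,-0.0005,0.027,-0.004,0],
    [-0.0005,-0.0005,0.027,-0.004,1],
    [-0.0005,-0.0005,0.027,-0.004,1],
    [-0.0005,-0.0005,0.027,-0.004,1],
    [-0.0005,-0.0005,0.027,-0.004,1],
    [-0.0005,-0.0005,0.027,-0.004,1],
  ],
)

```text
t: 2.8
tool_pos: [426.2, 65.5, 11.5]
tcp_rot: [-179.9, -0.1, -146.2]
ft_force: [0.0, 0.7, 3.5]
grip_width: 0.23
```

```bash
python3 go.py 426 65.5 75 213.8 645 71 90 179.5
```

```text
t 2.8 [426.2  65.5  11.5] [-1.7994e+02 -1.3000e-01 -1.4622e+02] grip 20.2 F [0.  0.7 3.5]
[426.0, 65.5, 75.0, 213.8] -> [ 0.0003  0.     -0.0635] -0.0004 rows 1.3
[645.0, 71.0, 90.0, 179.5] -> [-0.1848 -0.1171 -0.0788] 0.5982 rows 4.7
```

>>> drive_tool(
  motion=[
    [0,0,-0.02,0,1],
    [0,0,-0.05,0,1],
    [-0.02,-0.012,-0.075,0.05,1],
    [-0.05,-0.03,-0.079,0.15,1],
    [-0.085,-0.055,-0.079,0.27,1],
    [-0.12,-0.077,-0.079,0.4,1],
    [-0.155,-0.1,-0.079,0.52,1],
    [-0.175,-0.112,-0.079,0.598,1],
    [-0.185,-0.117,-0.079,0.598,1],
    [-0.185,-0.117,-0.079,0.598,1],
    [-0.185,-0.117,-0.079,0.598,1],
    [-0.185,-0.117,-0.079,0.598,1],
  ],
)

```text
t: 4.0
tool_pos: [644.4, 71.2, 90.3]
tcp_rot: [-179.9, -0.1, 179.5]
ft_force: [-1.0, 0.3, 0.4]
grip_width: 0.223
```

```bash
python3 go.py 645 71 90 179.5 645 71 18 179.5
python3 - <<'E'
from plant import arm
import cv2
cv2.imwrite("pics/w2.png",arm.get_image("wrist")["color"][:,:,::-1])
E
```

```text
t 4.0 [644.4  71.2  90.3] [-1.7988e+02 -1.0000e-01  1.7953e+02] grip 19.6 F [-1.   0.3  0.4]
[645.0, 71.0, 90.0, 179.5] -> [-0.0006 -0.0002  0.0003] 0.0005 rows 0.0
[645.0, 71.0, 18.0, 179.5] -> [-0.0007 -0.0001  0.0723] 0.0005 rows 1.4
```

View pics/w2.png

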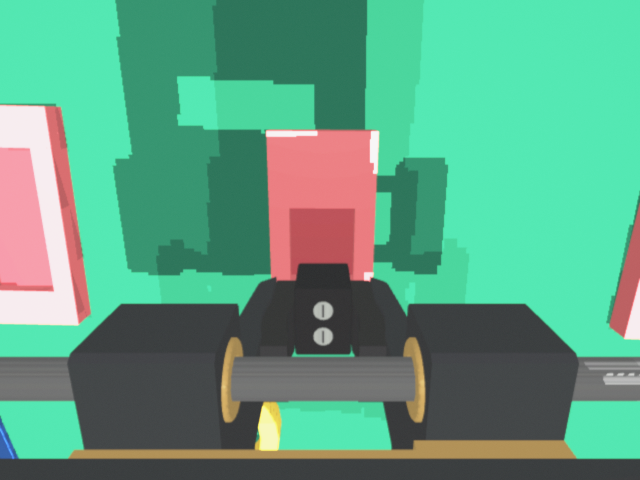

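The block is held upright with its screws at (323,311) and (323,337), centred over the shortest pocket at (322,240). I'll lower it.

>>> drive_tool(
  motion=[
    [-0.0007,0,0.03,0,1],
    [-0.0007,0,0.05,0,1],
    [-0.0007,0,0.062,0,1],
    [-0.0007,0,0.07,0,1],
    [-0.0007,0,0.0725,0,1],
    [-0.0007,0,0.0725,0,1],
    [-0.0007,0,0.0725,0,1],
  ],
)

```text
t: 4.75
tool_pos: [645.5, 71.1, 18.8]
tcp_rot: [-179.9, -0.0, 179.5]
ft_force: [0.6, -0.3, 1.0]
grip_width: 0.222
```

```bash
python3 go.py 645 71 17.3 179.5
```

```text
t 4.75 [645.5  71.1  18.8] [-1.7987e+02 -1.0000e-02  1.7953e+02] grip 19.6 F [ 0.6 -0.3  1. ]
[645.0, 71.0, 17.3, 179.5] -> [ 0.0005 -0.0001  0.0015] 0.0004 rows 0.0
```

>>> drive_tool(
  motion=[
    [0,0,0.001,0,1],
    [0,0,0.0018,0,1],
    [0,0,0.0018,0,1],
  ],
)

```text
t: 5.05
tool_pos: [645.9, 71.0, 17.6]
tcp_rot: [-179.9, 0.1, 179.5]
ft_force: [0.1, 0.3, 2.5]
grip_width: 0.226
```

>>> drive_tool(
  motion=[
    [0,0,0,0,0.3],
    [0,0,0,0,0.3],
    [0,0,0,0,0],
    [0,0,-0.02,0,0],
    [0,0,-0.05,0,0],
    [0,0,-0.09,0,0],
    [0,0,-0.12,0,0],
    [0,0,-0.12,0,0],
    [0,0,-0.12,0,0],
  ],
)

```text
t: 5.95
tool_pos: [645.7, 71.3, 137.5]
tcp_rot: [-179.9, 0.1, 179.5]
ft_force: [-0.1, 0.1, 0.4]
grip_width: 0.496
```

```bash
python3 go.py 435 -325.4 100 175.8
python3 - <<'E'
from plant import arm
import cv2
cv2.imwrite("pics/w3.png",arm.get_image("wrist")["color"][:,:,::-1])
E
```

```text
t 5.95 [645.7  71.3 137.5] [-1.7987e+02  6.0000e-02  1.7952e+02] grip 43.7 F [-0.1  0.1  0.4]
[435.0, -325.4, 100.0, 175.8] -> [ 0.2074 -0.3984  0.0382] 0.065 rows 9.0
```

View pics/w3.png

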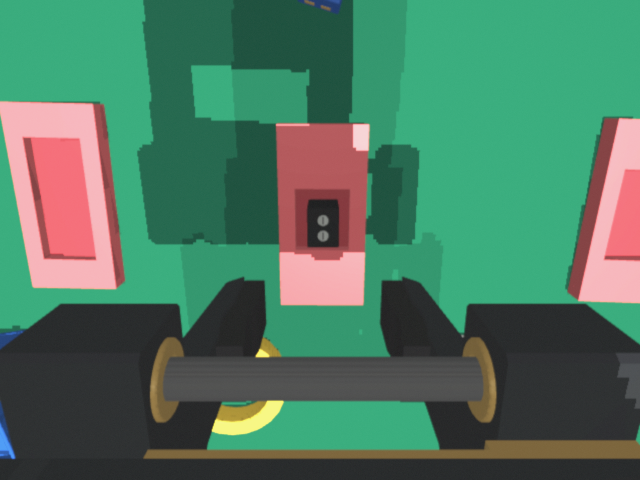

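Block2 sits upright in the shortest pocket, at (323,225). Next is block4, the only black bar with four screws (top view (472,272)).

>>> drive_tool(
  motion=[
    [0.01,-0.02,0,0,0],
    [0.03,-0.058,0.01,0.02,0],
    [0.055,-0.105,0.02,0.03,0],
    [0.08,-0.153,0.03,0.05,0],
    [0.105,-0.2,0.038,0.065,0],
    [0.13,-0.248,0.038,0.065,0],
    [0.155,-0.296,0.038,0.065,0],
    [0.178,-0.342,0.038,0.065,0],
    [0.195,-0.375,0.038,0.065,0],
    [0.204,-0.392,0.038,0.065,0],
    [0.2074,-0.3984,0.038,0.065,0],
    [0.2074,-0.3984,0.038,0.065,0],
  ],
)

```text
t: 7.2
tool_pos: [434.0, -325.3, 98.5]
tcp_rot: [-180.0, -0.1, 175.7]
ft_force: [0.2, 0.3, 0.1]
grip_width: 0.502
```

>>> drive_tool(
  motion=[
    [0,0,0,0,0],
    [0,0,0,0,0],
  ],
)

```text
t: 7.4
tool_pos: [434.5, -323.8, 98.0]
tcp_rot: [180.0, -0.2, 175.8]
ft_force: [0.4, 0.1, -0.3]
grip_width: 0.501
```

```bash
cat > wsee.py <<'E'
# wrist picture + screw heads of the black block near image centre; usage: wsee.py name u0 v0 u1 v1
import sys
from h import *
from plant import arm
s=arm.get_state(); d=arm.get_image("wrist"); im=d["color"]
cv2.imwrite(f"pics/{sys.argv[1]}.png",im[:,:,::-1])
P=wpose(s,d["hand_eye"])
a,b,c,e=[int(v) for v in sys.argv[2:6]] if len(sys.argv)>5 else (200,60,450,280)
f=im.astype(int); w=((f.min(2)>90)&(f.max(2)-f.min(2)<40)).astype(np.uint8)
dark=(f.max(2)<75).astype(np.uint8); dark=cv2.dilate(dark,np.ones((9,9)))
m=np.zeros_like(w); m[b:e,a:c]=(w&dark)[b:e,a:c]
n,l,st,ce=cv2.connectedComponentsWithStats(m)
p=[ce[i] for i in range(1,n) if 60<st[i,4]<700]
print(np.round(p).tolist())
if p:
    X=cast(d,p,26.5,P)[:,:2]; v=X[-1]-X[0]
    v=np.linalg.svd(X-X.mean(0))[2][0]
    print("n",len(p),"centre",X.mean(0).round(1),"yaw",round((np.degrees(np.arctan2(v[1],v[0])))%180,1),"span",np.ptp((X-X.mean(0))@v).round(1))
E
python3 wsee.py w4; python3 go.py 435 -325.4 11 175.8
```

```text
[[320.0, 220.0], [320.0, 238.0], [320.0, 255.0], [320.0, 272.0]]
n 4 centre [ 436.2 -324.3] yaw 175.7 span 29.9
t 7.45 [ 434.6 -324.    98.2] [-1.8000e+02 -1.4000e-01  1.7582e+02] grip 44.0 F [-0.   0.2 -0.3]
[435.0, -325.4, 11.0, 175.8] -> [-0.0008 -0.0013  0.0872] 0.0003 rows 1.7
```

View pics/w4.png

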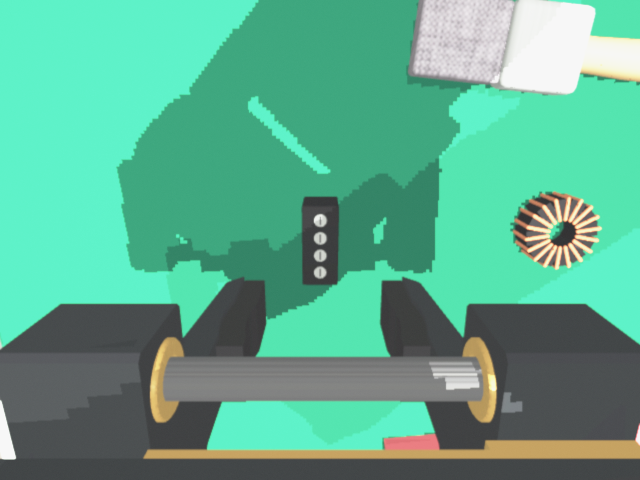

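The four-screw black block is at (320,246), aligned; wrist and top agree within 2 mm. The screw span of 29.9 mm matches 3×10. I'll grasp it.

>>> drive_tool(
  motion=[
    [-0.0014,-0.0004,0.02,0,0],
    [-0.0014,-0.0004,0.045,0,0],
    [-0.0014,-0.0004,0.068,0,0],
    [-0.0014,-0.0004,0.08,0,0],
    [-0.0014,-0.0004,0.087,0,0],
    [-0.0014,-0.0004,0.087,0,0],
    [-0.0014,-0.0004,0.087,0,0],
    [-0.0014,-0.0004,0.087,0,1],
    [-0.0014,-0.0004,0.087,0,1],
    [-0.0014,-0.0004,0.087,0,1],
    [-0.0014,-0.0004,0.087,0,1],
    [-0.0014,-0.0004,0.087,0,1],
  ],
  squeeze=20,
)

```text
t: 8.65
tool_pos: [435.8, -324.6, 11.5]
tcp_rot: [-180.0, -0.1, 175.8]
ft_force: [-0.4, 0.4, 4.4]
grip_width: 0.227
```

```bash
python3 go.py 435.6 -325 120 175.8 645 282 120 177.7
```

```text
t 8.65 [ 435.8 -324.6   11.5] [-1.7998e+02 -1.2000e-01  1.7582e+02] grip 20.0 F [-0.4  0.4  4.4]
[435.6, -325.0, 120.0, 175.8] -> [ 0.0004 -0.0004 -0.1085] 0.0003 rows 2.2
[645.0, 282.0, 120.0, 177.7] -> [-0.1641  0.6203 -0.1091] -0.0329 rows 13.0
```

>>> drive_tool(
  motion=[
    [0,0,-0.02,0,1],
    [0,0,-0.05,0,1],
    [-0.003,0.01,-0.08,0,1],
    [-0.008,0.03,-0.1,0,1],
    [-0.018,0.065,-0.109,0,1],
    [-0.029,0.11,-0.109,-0.01,1],
    [-0.041,0.155,-0.109,-0.01,1],
    [-0.053,0.2,-0.109,-0.01,1],
    [-0.065,0.245,-0.109,-0.02,1],
    [-0.077,0.29,-0.109,-0.02,1],
    [-0.089,0.335,-0.109,-0.02,1],
    [-0.1,0.38,-0.109,-0.03,1],
  ],
)

```text
t: 9.85
tool_pos: [563.8, 49.0, 120.1]
tcp_rot: [-180.0, -0.1, 177.5]
ft_force: [1.2, -1.0, -0.0]
grip_width: 0.223
```

```bash
python3 go.py 645 282 90 177.7
```

```text
t 9.85 [563.8  49.  120.1] [-1.7998e+02 -1.3000e-01  1.7754e+02] grip 19.6 F [ 1.2 -1.  -0. ]
[645.0, 282.0, 90.0, 177.7] -> [-0.0712  0.2363  0.0298] -0.0027 rows 5.0
```

>>> drive_tool(
  motion=[
    [-0.013,0.045,0,-0.003,1],
    [-0.027,0.09,0.005,-0.003,1],
    [-0.04,0.132,0.01,-0.003,1],
    [-0.052,0.17,0.02,-0.003,1],
    [-0.061,0.202,0.028,-0.003,1],
    [-0.068,0.225,0.03,-0.003,1],
    [-0.0712,0.2363,0.03,-0.003,1],
    [-0.0712,0.2363,0.03,-0.003,1],
    [-0.0712,0.2363,0.03,-0.003,1],
    [-0.0712,0.2363,0.03,-0.003,1],
  ],
)

```text
t: 10.85
tool_pos: [644.9, 281.1, 89.9]
tcp_rot: [-180.0, -0.1, 177.7]
ft_force: [0.2, -0.3, -1.4]
grip_width: 0.225
```

```bash
python3 wsee.py w5 >/dev/null; python3 go.py 645 282 17.8 177.7
```

```text
t 10.9 [645.  281.1  90. ] [-1.7997e+02 -1.4000e-01  1.7766e+02] grip 19.7 F [ 0.2 -0.2 -0.5]
[645.0, 282.0, 17.8, 177.7] -> [-0.0001  0.0009  0.0722] -0.0008 rows 1.4
```

View pics/w5.png

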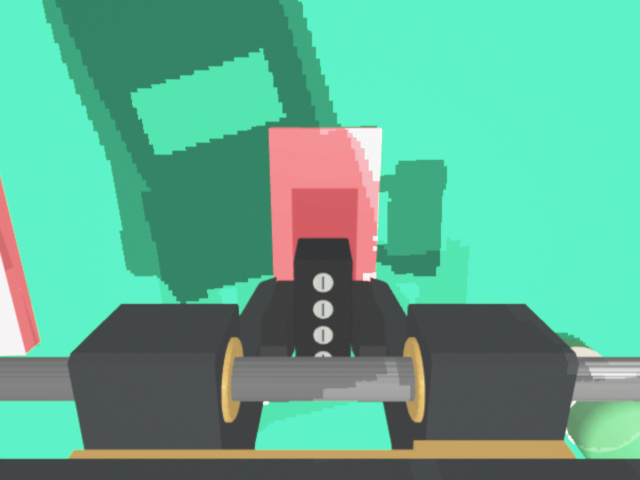

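The block (323,300) is centred over the pocket (325,215). I'll lower it.

>>> drive_tool(
  motion=[
    [0,0.0008,0.025,0,1],
    [0,0.0008,0.045,0,1],
    [0,0.0008,0.06,0,1],
    [0,0.0008,0.068,0,1],
    [0,0.0008,0.0715,0,1],
    [0,0.0008,0.0722,0,1],
    [0,0.0008,0.0727,0,1],
    [0,0.0008,0.0727,0,1],
    [0,0.0008,0.0727,0,1],
  ],
)

```text
t: 11.8
tool_pos: [645.1, 282.0, 17.9]
tcp_rot: [-180.0, -0.1, 177.7]
ft_force: [-0.6, -0.1, -0.6]
grip_width: 0.225
```

>>> drive_tool(
  motion=[
    [0,0,0.0005,0,1],
    [0,0,0.001,0,1],
    [0,0,0.001,0,1],
  ],
)

```text
t: 12.1
tool_pos: [645.3, 282.0, 17.6]
tcp_rot: [-180.0, -0.1, 177.7]
ft_force: [-1.6, -1.2, 4.8]
grip_width: 0.221
```

Contact with the floor (4.8 N). I'll release and rise.

>>> drive_tool(
  motion=[
    [0,0,0,0,0.3],
    [0,0,0,0,0.3],
    [0,0,0,0,0],
    [0,0,-0.02,0,0],
    [0,0,-0.05,0,0],
    [0,0,-0.09,0,0],
    [0,0,-0.12,0,0],
    [0,0,-0.12,0,0],
    [0,0,-0.12,0,0],
  ],
)

```text
t: 13.0
tool_pos: [645.3, 282.0, 137.4]
tcp_rot: [-180.0, -0.0, 177.7]
ft_force: [0.4, 0.4, 0.3]
grip_width: 0.501
```

```bash
python3 wsee.py w6 >/dev/null; python3 go.py 439 329.5 100 191.6
```

```text
t 13.05 [644.9 281.9 136.2] [-1.7996e+02 -1.6000e-01  1.7766e+02] grip 44.2 F [ 1.1 -0.  -0.5]
[439.0, 329.5, 100.0, 191.6] -> [0.2076 0.0392 0.0368] -0.2432 rows 4.3
```

View pics/w6.png

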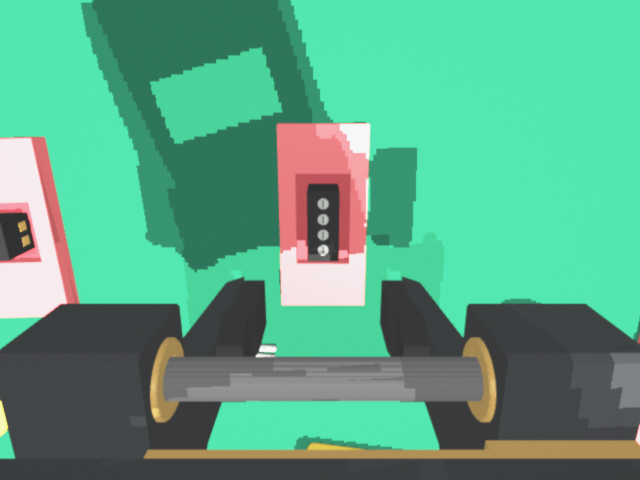

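Block4 stands in its pocket at (323,225). Next is block6, the six-screw bar at top view (169,274).

>>> drive_tool(
  motion=[
    [0.015,0.003,0,-0.02,0],
    [0.045,0.01,0.01,-0.06,0],
    [0.085,0.017,0.02,-0.11,0],
    [0.125,0.025,0.03,-0.16,0],
    [0.16,0.031,0.036,-0.2,0],
    [0.187,0.036,0.036,-0.23,0],
    [0.203,0.038,0.036,-0.243,0],
    [0.2076,0.0392,0.036,-0.243,0],
    [0.2076,0.0392,0.036,-0.243,0],
    [0.2076,0.0392,0.036,-0.243,0],
    [0.2076,0.0392,0.036,-0.243,0],
  ],
)

```text
t: 14.15
tool_pos: [439.7, 329.2, 100.4]
tcp_rot: [-180.0, -0.2, -168.5]
ft_force: [0.4, -0.5, 0.2]
grip_width: 0.501
```

```bash
python3 wsee.py w7; python3 go.py 439 329.5 11 191.6
```

```text
[[324.0, 201.0], [324.0, 219.0], [324.0, 236.0], [324.0, 253.0], [324.0, 269.0]]
n 5 centre [436.1 330.2] yaw 11.9 span 39.0
t 14.2 [439.6 329.2 100.5] [ 1.8000e+02 -1.7000e-01 -1.6847e+02] grip 44.0 F [ 0.1 -0.3 -0.3]
[439.0, 329.5, 11.0, 191.6] -> [0.0003 0.0004 0.0895] -0.0012 rows 1.8
```

View pics/w7.png

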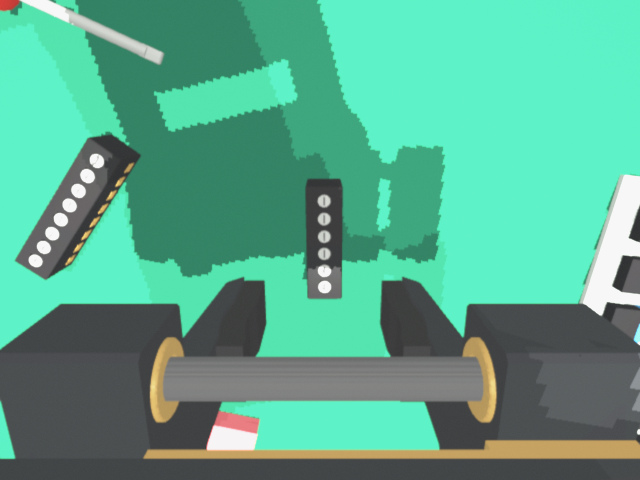

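The six screws run from (324,201) to (324,287). The mask missed the last one, so the corrected centre is (441,331), against (440,330) from the top view. The eight-screw block is at (78,205). I'll grasp the six-screw block.

>>> drive_tool(
  motion=[
    [-0.001,0.0013,0.02,0,0],
    [-0.001,0.0013,0.045,0,0],
    [-0.001,0.0013,0.068,0,0],
    [-0.001,0.0013,0.082,0,0],
    [-0.001,0.0013,0.0893,0,0],
    [-0.001,0.0013,0.0893,0,0],
    [-0.001,0.0013,0.0893,0,0],
    [-0.001,0.0013,0.0893,0,1],
    [-0.001,0.0013,0.0893,0,1],
    [-0.001,0.0013,0.0893,0,1],
    [-0.001,0.0013,0.0893,0,1],
    [-0.001,0.0013,0.0893,0,1],
  ],
  squeeze=25,
)

```text
t: 15.4
tool_pos: [440.2, 330.8, 11.6]
tcp_rot: [180.0, -0.1, -168.5]
ft_force: [-1.2, -0.8, 4.0]
grip_width: 0.225
```

```bash
python3 go.py 631 -100.5 120 178.7
```

```text
t 15.4 [440.2 330.8  11.6] [ 1.7999e+02 -1.4000e-01 -1.6846e+02] grip 19.8 F [-1.2 -0.8  4. ]
[631.0, -100.5, 120.0, 178.7] -> [-0.1004 -0.4607 -0.1087] 0.2241 rows 9.7
```

>>> drive_tool(
  motion=[
    [0,0,-0.02,0,1],
    [0,0,-0.05,0,1],
    [-0.002,-0.01,-0.08,0,1],
    [-0.006,-0.03,-0.1,0.02,1],
    [-0.014,-0.065,-0.109,0.05,1],
    [-0.024,-0.11,-0.109,0.08,1],
    [-0.034,-0.155,-0.109,0.1,1],
    [-0.044,-0.2,-0.109,0.12,1],
    [-0.053,-0.245,-0.109,0.14,1],
    [-0.063,-0.29,-0.109,0.16,1],
    [-0.072,-0.33,-0.109,0.18,1],
    [-0.08,-0.365,-0.109,0.2,1],
  ],
)

```text
t: 16.6
tool_pos: [592.3, -13.0, 120.1]
tcp_rot: [-180.0, -0.2, 180.0]
ft_force: [0.4, -0.6, -1.7]
grip_width: 0.222
```

```bash
python3 go.py 631 -100.5 90 178.7
```

```text
t 16.6 [592.3 -13.  120.1] [-1.7998e+02 -1.6000e-01  1.7997e+02] grip 19.5 F [ 0.4 -0.6 -1.7]
[631.0, -100.5, 90.0, 178.7] -> [-0.0388 -0.0875  0.0301] 0.0222 rows 2.0
```

>>> drive_tool(
  motion=[
    [-0.014,-0.032,0.005,0.022,1],
    [-0.025,-0.057,0.014,0.022,1],
    [-0.034,-0.075,0.022,0.022,1],
    [-0.038,-0.085,0.028,0.022,1],
    [-0.0388,-0.0875,0.03,0.022,1],
    [-0.0388,-0.0875,0.03,0.022,1],
    [-0.0388,-0.0875,0.03,0.022,1],
    [-0.0388,-0.0875,0.03,0.022,1],
  ],
)

```text
t: 17.4
tool_pos: [631.0, -99.7, 90.6]
tcp_rot: [-180.0, -0.1, 178.8]
ft_force: [-0.4, 0.6, -0.8]
grip_width: 0.222
```

```bash
python3 wsee.py w8 >/dev/null; python3 go.py 631 -100.5 17.6 178.7
```

```text
t 17.45 [631.  -99.8  90.6] [-1.7997e+02 -1.3000e-01  1.7877e+02] grip 19.8 F [ 0.8 -0.3 -1.1]
[631.0, -100.5, 17.6, 178.7] -> [-0.0002 -0.0006  0.073 ] 0.0012 rows 1.5
```

View pics/w8.png

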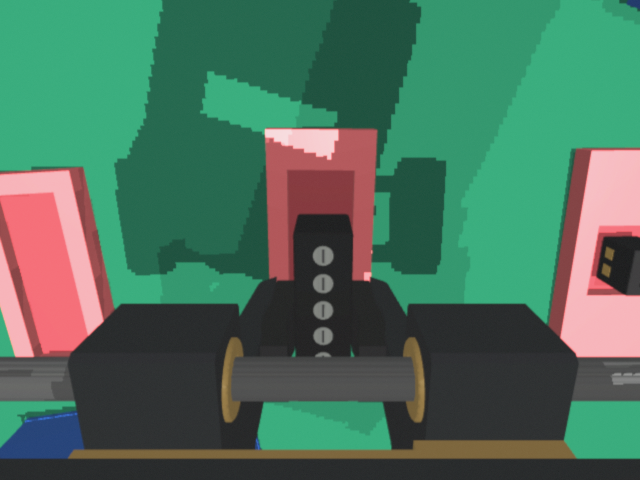

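The six-way block is centred over the third pocket, at (321,200). I'll lower it.

>>> drive_tool(
  motion=[
    [0,-0.0006,0.025,0,1],
    [0,-0.0006,0.045,0,1],
    [0,-0.0006,0.06,0,1],
    [0,-0.0006,0.068,0,1],
    [0,-0.0006,0.0715,0,1],
    [0,-0.0006,0.0725,0,1],
    [0,-0.0006,0.0733,0,1],
    [0,-0.0006,0.0733,0,1],
    [0,-0.0006,0.0733,0,1],
  ],
)

```text
t: 18.35
tool_pos: [631.1, -100.5, 17.8]
tcp_rot: [-180.0, -0.1, 178.8]
ft_force: [0.4, 0.1, -0.9]
grip_width: 0.224
```

>>> drive_tool(
  motion=[
    [0,0,0.0005,0,1],
    [0,0,0.0009,0,1],
    [0,0,0.0009,0,1],
  ],
)

```text
t: 18.65
tool_pos: [631.2, -100.6, 17.6]
tcp_rot: [-179.9, -0.1, 178.8]
ft_force: [-1.8, 0.8, 4.7]
grip_width: 0.221
```

>>> drive_tool(
  motion=[
    [0,0,0,0,0.3],
    [0,0,0,0,0.3],
    [0,0,0,0,0],
    [0,0,-0.02,0,0],
    [0,0,-0.05,0,0],
    [0,0,-0.09,0,0],
    [0,0,-0.12,0,0],
    [0,0,-0.12,0,0],
    [0,0,-0.12,0,0],
  ],
)

```text
t: 19.55
tool_pos: [631.3, -100.4, 137.5]
tcp_rot: [-179.9, -0.0, 178.8]
ft_force: [-0.2, -0.4, -1.2]
grip_width: 0.502
```

```bash
python3 wsee.py w9 >/dev/null; python3 go.py 449 188.5 120 154
```

```text
t 19.6 [ 630.9 -100.3  136.5] [-1.7997e+02 -1.5000e-01  1.7877e+02] grip 44.3 F [ 0.6 -0.9 -0.8]
[449.0, 188.5, 120.0, 154.0] -> [0.188  0.2848 0.0168] 0.4323 rows 6.8
```

View pics/w9.png

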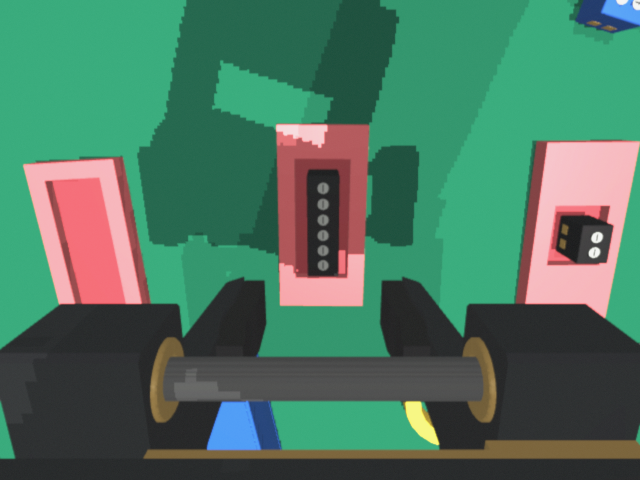

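Block6 is seated at (323,225). Last is block8, the eight-screw bar at top view (235,268).

>>> drive_tool(
  motion=[
    [0.01,0.015,0,0.03,0],
    [0.03,0.045,0.005,0.08,0],
    [0.056,0.085,0.01,0.14,0],
    [0.082,0.125,0.016,0.2,0],
    [0.108,0.165,0.016,0.26,0],
    [0.134,0.203,0.016,0.32,0],
    [0.156,0.238,0.016,0.37,0],
    [0.174,0.264,0.016,0.41,0],
    [0.184,0.28,0.016,0.432,0],
    [0.188,0.285,0.016,0.432,0],
    [0.188,0.285,0.016,0.432,0],
    [0.188,0.285,0.016,0.432,0],
  ],
)

```text
t: 20.8
tool_pos: [449.3, 187.9, 120.4]
tcp_rot: [-179.9, -0.2, 154.0]
ft_force: [0.4, -0.5, 0.1]
grip_width: 0.497
```

>>> drive_tool(
  motion=[
    [0,0,0,0,0],
    [0,0,0,0,0],
  ],
)

```text
t: 21.0
tool_pos: [449.7, 187.2, 120.2]
tcp_rot: [-179.9, -0.2, 153.9]
ft_force: [0.4, -0.4, 0.8]
grip_width: 0.5
```

```bash
python3 wsee.py w10 300 120 350 330; python3 go.py 449 188.5 11 154
```

```text
[[327.0, 174.0], [327.0, 191.0], [327.0, 208.0], [327.0, 224.0], [327.0, 240.0], [327.0, 256.0], [327.0, 278.0]]
n 7 centre [447.1 192.3] yaw 154.2 span 64.1
t 21.05 [449.6 187.4 120.3] [-1.7987e+02 -1.6000e-01  1.5396e+02] grip 44.0 F [ 0.3 -0.6  0. ]
[449.0, 188.5, 11.0, 154.0] -> [0.0007 0.001  0.1093] -0.0008 rows 2.2
```

View pics/w10.png

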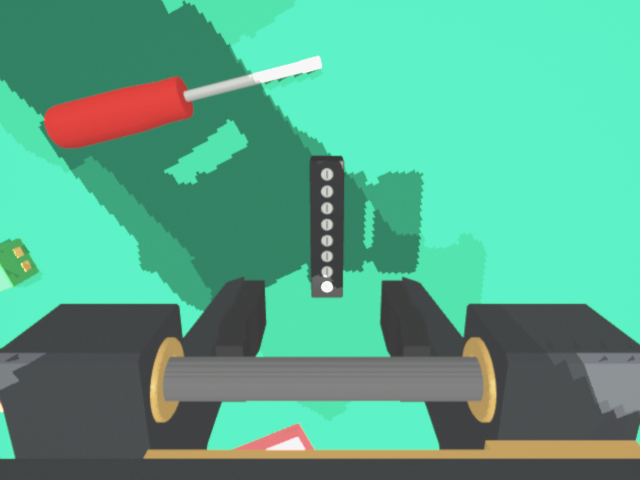

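The eight screws run from (327,174) to (327,287). The mask merged the last two, so I'll cast the middle between the fourth and fifth.

```bash
python3 - <<'E'
from h import *
from plant import arm
s=arm.get_state(); d=dict(np.load("wrist0.npz"))
print(cast(d,[[327,232.2],[327,174],[327,287]],26.5,wpose(s,d["hand_eye"])))
E
python3 go.py 449.3 190 11 154
```

```text
[[451.20848634 190.65271193  26.5       ]
 [419.9039611  205.83186692  26.5       ]
 [483.06359962 175.20658401  26.5       ]]
t 21.05 [449.6 187.4 120.3] [-1.7987e+02 -1.6000e-01  1.5396e+02] grip 44.0 F [ 0.3 -0.6  0. ]
[449.3, 190.0, 11.0, 154.0] -> [0.0011 0.0024 0.1093] -0.0008 rows 2.2
```

>>> drive_tool(
  motion=[
    [0.0003,0.0026,0.02,0,0],
    [0.0003,0.0026,0.05,0,0],
    [0.0003,0.0026,0.08,0,0],
    [0.0003,0.0026,0.098,0,0],
    [0.0003,0.0026,0.107,0,0],
    [0.0003,0.0026,0.109,0,0],
    [0.0003,0.0026,0.109,0,0],
    [0.0003,0.0026,0.109,0,1],
    [0.0003,0.0026,0.109,0,1],
    [0.0003,0.0026,0.109,0,1],
    [0.0003,0.0026,0.109,0,1],
    [0.0003,0.0026,0.109,0,1],
  ],
  squeeze=30,
)

```text
t: 22.25
tool_pos: [450.4, 189.8, 11.7]
tcp_rot: [-179.9, -0.1, 154.0]
ft_force: [-0.7, -0.9, 4.8]
grip_width: 0.224
```

```bash
python3 go.py 650.5 -260.7 120 182.3
```

```text
t 22.25 [450.4 189.8  11.7] [-1.7990e+02 -1.2000e-01  1.5395e+02] grip 19.7 F [-0.7 -0.9  4.8]
[650.5, -260.7, 120.0, 182.3] -> [-0.3774 -0.3171 -0.1086] -0.4947 rows 10.1
```

>>> drive_tool(
  motion=[
    [0,0,-0.02,0,1],
    [0,0,-0.05,0,1],
    [-0.008,-0.007,-0.08,-0.02,1],
    [-0.024,-0.02,-0.1,-0.05,1],
    [-0.05,-0.042,-0.109,-0.1,1],
    [-0.084,-0.07,-0.109,-0.15,1],
    [-0.118,-0.099,-0.109,-0.2,1],
    [-0.152,-0.128,-0.109,-0.25,1],
    [-0.186,-0.156,-0.109,-0.3,1],
    [-0.22,-0.185,-0.109,-0.35,1],
    [-0.254,-0.213,-0.109,-0.4,1],
    [-0.288,-0.242,-0.109,-0.45,1],
  ],
)

```text
t: 23.45
tool_pos: [603.5, -155.6, 120.1]
tcp_rot: [-180.0, -0.2, 179.9]
ft_force: [1.4, 0.6, -1.1]
grip_width: 0.221
```

```bash
python3 go.py 650.5 -260.7 90 182.3
```

```text
t 23.45 [ 603.5 -155.6  120.1] [-179.99   -0.2   179.85] grip 19.5 F [ 1.4  0.6 -1.1]
[650.5, -260.7, 90.0, 182.3] -> [-0.0474 -0.105   0.03  ] -0.0428 rows 2.4
```

>>> drive_tool(
  motion=[
    [-0.015,-0.034,0.003,-0.02,1],
    [-0.028,-0.062,0.01,-0.043,1],
    [-0.038,-0.084,0.02,-0.043,1],
    [-0.045,-0.099,0.028,-0.043,1],
    [-0.0474,-0.105,0.03,-0.043,1],
    [-0.0474,-0.105,0.03,-0.043,1],
    [-0.0474,-0.105,0.03,-0.043,1],
    [-0.0474,-0.105,0.03,-0.043,1],
  ],
)

```text
t: 24.25
tool_pos: [650.5, -259.9, 90.6]
tcp_rot: [-180.0, -0.2, -177.6]
ft_force: [-0.7, -0.1, -1.9]
grip_width: 0.224
```

```bash
python3 wsee.py w11 >/dev/null; python3 go.py 650.5 -260.7 17.6 182.3
```

```text
t 24.3 [ 650.6 -260.    90.7] [-1.7998e+02 -1.7000e-01 -1.7764e+02] grip 19.5 F [-0.1  0.5 -1.5]
[650.5, -260.7, 17.6, 182.3] -> [-0.0001 -0.0007  0.0731] 0.0011 rows 1.5
```

View pics/w11.png

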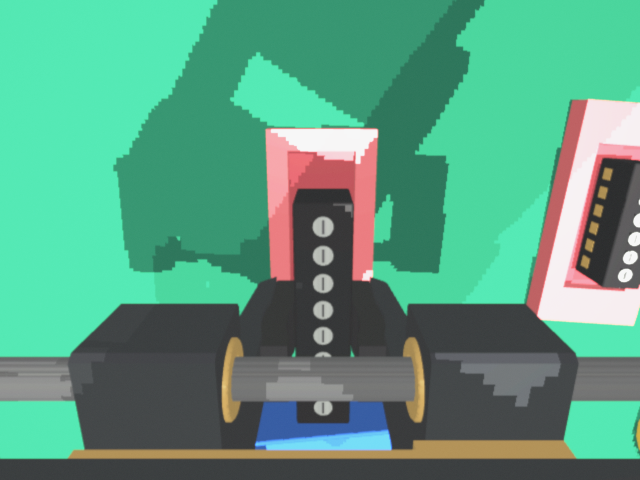

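Block8 is centred over the longest pocket at (321,180). I'll lower it.

>>> drive_tool(
  motion=[
    [0,-0.0007,0.025,0,1],
    [0,-0.0007,0.045,0,1],
    [0,-0.0007,0.06,0,1],
    [0,-0.0007,0.068,0,1],
    [0,-0.0007,0.0715,0,1],
    [0,-0.0007,0.0725,0,1],
    [0,-0.0007,0.0734,0,1],
    [0,-0.0007,0.0734,0,1],
    [0,-0.0007,0.0734,0,1],
  ],
)

```text
t: 25.2
tool_pos: [650.6, -260.9, 17.8]
tcp_rot: [-180.0, -0.1, -177.6]
ft_force: [-0.3, 0.6, -1.6]
grip_width: 0.221
```

>>> drive_tool(
  motion=[
    [0,0,0.0005,0,1],
    [0,0,0.0009,0,1],
    [0,0,0.0009,0,1],
  ],
)

```text
t: 25.5
tool_pos: [650.7, -260.9, 17.7]
tcp_rot: [-179.9, -0.1, -177.6]
ft_force: [-2.9, 2.2, 5.0]
grip_width: 0.226
```

>>> drive_tool(
  motion=[
    [0,0,0,0,0.3],
    [0,0,0,0,0.3],
    [0,0,0,0,0],
    [0,0,-0.02,0,0],
    [0,0,-0.05,0,0],
    [0,0,-0.09,0,0],
    [0,0,-0.12,0,0],
    [0,0,-0.12,0,0],
    [0,0,-0.12,0,0],
  ],
)

```text
t: 26.4
tool_pos: [650.9, -260.8, 137.6]
tcp_rot: [-179.9, -0.1, -177.6]
ft_force: [1.0, -0.3, -0.1]
grip_width: 0.497
```

```bash
python3 wsee.py w12 >/dev/null; python3 go.py 450 -180 200 180
```

```text
t 26.45 [ 650.5 -260.5  136.4] [-179.99   -0.19 -177.63] grip 43.8 F [ 0.1 -0.  -0.6]
[450.0, -180.0, 200.0, 180.0] -> [ 0.1973  0.0887 -0.0629] 0.0413 rows 4.5
```

View pics/w12.png

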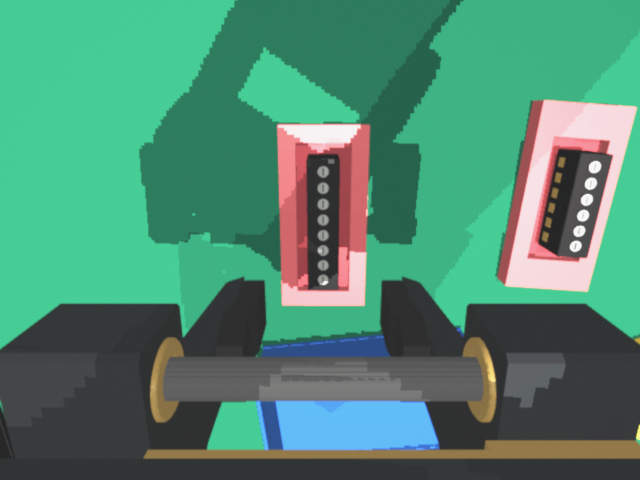

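Block8 is seated at (323,220). I'll move the arm aside and take a final overall look.

>>> drive_tool(
  motion=[
    [0.02,0,-0.02,0,0],
    [0.05,0,-0.045,0,0],
    [0.09,0,-0.063,0,0],
    [0.13,0,-0.063,0,0],
    [0.17,0,-0.063,0,0],
    [0.2,0,-0.063,0,0],
    [0.2,0,-0.063,0,0],
    [0.2,0,-0.063,0,0],
    [0.2,0,-0.063,0,0],
  ],
)

```text
t: 27.35
tool_pos: [451.5, -268.7, 199.4]
tcp_rot: [180.0, -0.2, -177.6]
ft_force: [0.0, 1.5, -0.4]
grip_width: 0.503
```

Run:
```python
from plant import arm
import cv2
for n in ("top","scene"):
    cv2.imwrite(f"pics/{n}9.png",arm.get_image(n)["color"][:,:,::-1])
a=cv2.imread("pics/top9.png")[140:310,150:490]; cv2.imwrite("pics/c9.png",cv2.resize(a,None,fx=2.35,fy=2.35,interpolation=cv2.INTER_CUBIC))
```

```text
(no output)
```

View pics/c9.png

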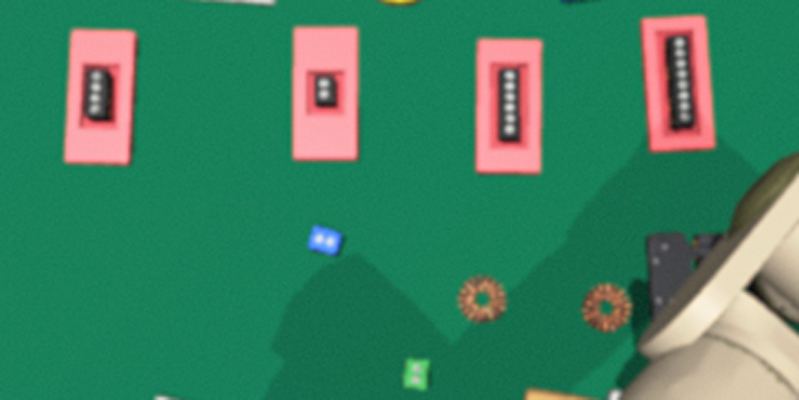

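View pics/scene9.png

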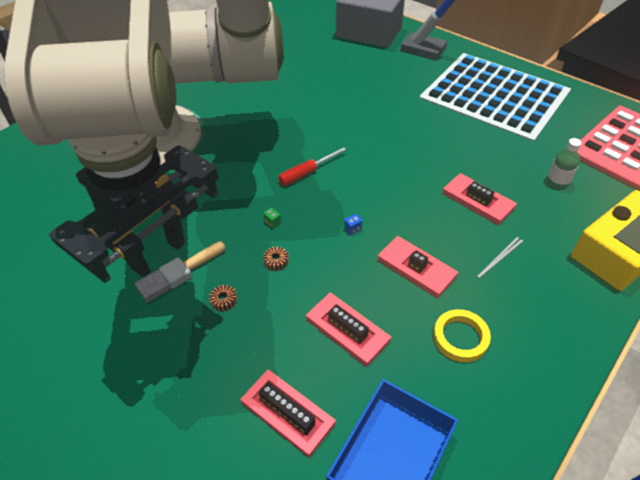

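The crop shows all four blocks inside their pockets, with the coils still at crop (482,299) and (606,307), as before. The gripper hangs clear in free air. I'll hand the job in.

```bash
python3 -c "
from plant import arm
print(arm.finish_job())"
```

```text
the job is handed in; nothing more can be done
None
```

I set the four black blocks down in order, two-way, four-way, six-way, eight-way. Each went upright and lengthways onto the floor of the pocket cut for its length. The job was handed in at about 27.5 s, well inside the 96 s limit.

**Placing:** The two-way block read about 2.5 N on the pocket floor and the four- and six-way blocks under 5 N. The eight-way read about 5 N vertically. The grip read about 20 mm every time, matching the block width.

**Last checks:** The wrist view after each release and the final top and scene views show every block seated in its pocket. By eye, the coils and the blue and green decoys are in the same places as in the first pictures, and the gripper is clear of everything. `finish_job()` reports no verdict.

**What disagreed:**
- Before the first grasp, the wrist measurement of the two-way block was about 5 mm off the top view. I had read the arm's position after the picture, while it was still settling. Corrected for that, the two agreed to about 1 mm, and I let the arm settle before measuring after that.
- The screw-head detection missed one screw on the six-way block and merged two on the eight-way block. I corrected both centres by hand, and they agreed with the top view to within 3 mm.

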